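# Sort handed rail brackets and stopper the screw jar

### The arm

A 7-joint arm with a two-finger parallel gripper is mounted at the origin on the work surface. World frame = base frame: x ahead of the robot, y to its left, z up, the work surface at z = 0. Lengths are in mm, angles in rad, forces in N, time in s.
With the tool pointing down it reaches from about 350 to 900 mm from the base axis. Payload 19.9 kg.
Tool frame: the origin (TCP) lies at the very end of the fingers, on their centre line; the grasp point (between the pads) lies 19 mm behind it; z points along the fingers, y is the direction in which the jaws open and shut (so a half turn about z gives the same grasp; the last joint's range is limited). The gripper opens to 94 mm and grips with 3 to 60 N. Pads are 16 mm wide; open, the fingers measure 119 mm over their backs; the gripper's body (75 mm by 177 mm) begins 78 mm behind the grasp point.
Start: joints at [1.181, 0.417, -0.01, 1.614, 0.005, 1.111, -0.053], TCP at [213.011, -587.558, 205.425] pointing down, gripper open.
Joint ranges: [-2.81, 2.81], [-0.39, 2.02], [-1.27, 1.25], [0.06, 2.57], [-1.19, 4.33], [0.19, 2], [-2.82, 2.82]. Speed limits (rad/s): [1.89, 1.89, 2.39, 2.39, 3.01, 3.01, 3.01].

### API

Orientations are given as a rotation vector (axis times angle).
In Python, from bench import get_obs, capture, camera_model, hand_in gives the robot as it stands. The module is installed in compiled form; this text tells all that it offers.
- The arm moves only by the tool send_rows, never from a script. Its argument "plan" is text: rows parted by semicolons, each of 7 numbers parted by spaces: the opening, from 0 (shut) to 1 (fully open), then the shift along the tool's x, y, z in cm, then the turn, a rotation vector about the tool's x, y, z in rad. A call has exactly 8 rows; each row shifts and turns the commanded pose from where the row before left it, along the tool's axes as they then stand; what a row does not reach is not made up. A row lasts 1/12 s, in which the tool goes at most 41.7 mm and 7.16 degrees, less where a joint would pass 70% of its speed; a pose out of reach is approached as far as the arm can. A call with a gripper value outside its range is refused whole. The fingers move at their own pace and stop on an object; "grip_force" is the grip in N (left out, the last holds). Time passes only in rows, so rows that do not move let the fingers close, or fill a call up. It gives the time, the measured TCP pose, the force and the opening at its end, in the units of the state.
- get_obs(): the state, without advancing time (a new reading comes with each control period).
- capture(name): name is "scene" or "top" or "wrist"; returns the picture (480x640x3 uint8, red, green, blue); there is no depth.
- camera_model(name): a dict with "fx", "fy", "cx", "cy" (pixels), "xyz" and "orientation" of the camera in the world. Camera axes: x right, y up, looking along -z (the intrinsics and any distortion apply to the point x, -y, -z); pixel columns grow to the right and rows downward; lengths in mm; the calibration is good to about 2 mm. A picture is of the moment at which its call begins: read the wrist's pose just before it. camera_model takes no time and is no camera call; for the wrist camera it gives the pose at the moment of the call.
- hand_in(): hands the job in, once; it reports no verdict.
The state is a dict: "clock": time; "q": joint angles; "joint_vel": joint speeds; "tau": joint torques, N m; "tcp_pos": TCP position; "eef_rot": TCP orientation; "ft_force": force on the tool from outside, world axes, zero at the start; "torque": the same for the moment, N m; "width": finger opening in mm.
Only numpy, scipy, OpenCV 4.12 (cv2) and the standard library are available. Lean on these libraries where they do the work, as an engineer would, in place of code of your own. Each camera call takes 0.05 s, during which the arm holds its last target. There are 200 camera calls.

### The job

Put away the fittings of the display rail: sort all the L-shaped steel brackets into the two wooden trays, left-hand ones and right-hand ones each lying lug up on the floor of the tray whose fixed sample bracket they match, including any that were left in the wrong tray. When every bracket is in its own tray, close the upright jar of screws by setting its stopper fully home in the neck. Leave the sewing things on the table where they are.

Things in the scene. Friction and masses are not known exactly. Their poses are not given: they have to be found in the camera images.
- l1_lug (a point): left-hand dark steel bracket, about 150 g; point at the centre of its upright lug (30 mm in x, 12 in y, 30 tall), 21 mm above the underside. L-plate 6 thick: long arm 80 x 22 mm along x under the lug; at its +x end a 22 mm wide short arm juts 24 mm to +y. Centre of the 80 x 46 outline: x -6, y +12 mm from the point. Starts on the table, if present.
- l2_lug (a point): left-hand dark steel bracket, about 150 g; point at the centre of its upright lug (30 mm in x, 12 in y, 30 tall), 21 mm above the underside. L-plate 6 thick: long arm 80 x 22 mm along x under the lug; at its +x end a 22 mm wide short arm juts 24 mm to +y. Centre of the 80 x 46 outline: x -6, y +12 mm from the point. Starts on the table, if present.
- l3_lug (a point): left-hand dark steel bracket, about 150 g; point at the centre of its upright lug (30 mm in x, 12 in y, 30 tall), 21 mm above the underside. L-plate 6 thick: long arm 80 x 22 mm along x under the lug; at its +x end a 22 mm wide short arm juts 24 mm to +y. Centre of the 80 x 46 outline: x -6, y +12 mm from the point. Starts on the table, if present.
- l4_lug (a point): left-hand dark steel bracket, about 150 g; point at the centre of its upright lug (30 mm in x, 12 in y, 30 tall), 21 mm above the underside. L-plate 6 thick: long arm 80 x 22 mm along x under the lug; at its +x end a 22 mm wide short arm juts 24 mm to +y. Centre of the 80 x 46 outline: x -6, y +12 mm from the point. Starts in either tray, if present.
- r1_lug (a point): right-hand dark steel bracket, about 150 g; point at the centre of its upright lug (30 mm in x, 12 in y, 30 tall), 21 mm above the underside. L-plate 6 thick: long arm 80 x 22 mm along x under the lug; at its +x end a 22 mm wide short arm juts 24 mm to -y. Centre of the 80 x 46 outline: x -6, y -12 mm from the point. Starts on the table, if present.
- r2_lug (a point): right-hand dark steel bracket, about 150 g; point at the centre of its upright lug (30 mm in x, 12 in y, 30 tall), 21 mm above the underside. L-plate 6 thick: long arm 80 x 22 mm along x under the lug; at its +x end a 22 mm wide short arm juts 24 mm to -y. Centre of the 80 x 46 outline: x -6, y -12 mm from the point. Starts on the table, if present.
- r3_lug (a point): right-hand dark steel bracket, about 150 g; point at the centre of its upright lug (30 mm in x, 12 in y, 30 tall), 21 mm above the underside. L-plate 6 thick: long arm 80 x 22 mm along x under the lug; at its +x end a 22 mm wide short arm juts 24 mm to -y. Centre of the 80 x 46 outline: x -6, y -12 mm from the point. Starts on the table, if present.
- r4_lug (a point): right-hand dark steel bracket, about 150 g; point at the centre of its upright lug (30 mm in x, 12 in y, 30 tall), 21 mm above the underside. L-plate 6 thick: long arm 80 x 22 mm along x under the lug; at its +x end a 22 mm wide short arm juts 24 mm to -y. Centre of the 80 x 46 outline: x -6, y -12 mm from the point. Starts in either tray, if present.
- tray_l_floor (a point): fixed wooden tray for left-hand brackets: centre of its inner floor (8 mm above the table). Inside 280 mm (x) by 140 mm (y), walls 8 mm thick, rim 31 mm above the floor. A ledge at its +x end, at rim height, carries a fixed left-hand sample bracket (top 75 mm above the table). The trays stand left and right of the robot, either way round.
- tray_r_floor (a point): fixed wooden tray for right-hand brackets: centre of its inner floor (8 mm above the table). Inside 280 mm (x) by 140 mm (y), walls 8 mm thick, rim 31 mm above the floor. A ledge at its +x end, at rim height, carries a fixed right-hand sample bracket (top 75 mm above the table). The trays stand left and right of the robot, either way round.
- jar_mouth (a point): loose glass jar with brass screws in it, upright on the table, 500 g, 78 mm tall, body 74 mm and neck 42 mm in diameter: centre of its open mouth, at rim height. The neck bore is 34 mm in diameter and 18 mm deep, wider below. z is up.
- stopper_knob (a point): the jar's stopper, upright on the table, 58 mm tall, 60 g: centre of its wooden knob (upright cylinder 28 mm in diameter, 26 tall). Under the knob a flange 46 mm in diameter, 6 thick, its underside 19 mm below this point; under that a tapered cork plug 26 mm long, 30 mm in diameter at the flange, 22 at the foot. z is up.
- spool: bystander: thread spool, 38 mm in diameter, 40 mm tall; origin at its underside
- pot: bystander: white china cup, 52 mm in diameter, 45 mm tall; origin at its underside
- pincushion: bystander: round blue pincushion, 48 mm in diameter, 30 mm tall; origin at its underside
- glue: bystander: glue stick lying down, 75 mm long, 22 mm thick; origin at its underside
- scissors: bystander: scissors with blue handles lying flat, about 210 mm long; origin at its underside
Not all that is in view belongs to the job. What is shaped like the part that bears r1_lug but orange is not meant.

How it is judged:
By the outcome, as a careful person would: the job done as asked, in the order asked, and still so for the second after the job is handed in, with the robot touching nothing.
Of l1, l2, l3, l4, r1, r2, r3, r4 only 6 to 8 are there at a start; the rules pass over those that are not, and their reading is None.
At some moment in a run one of l1, l2, l3, l4, r1, r2, r3, r4 may be knocked a few centimetres aside while the robot is not near it.
It also fails if it takes over 210 s, if anything falls off the work surface, if the arm or the gripper's body presses on something with over 40 N, if the wrist force passes 120 N, or if a joint passes its speed limit or range.

## Working session

There is one attempt and no reset: what is moved stays moved. The work goes in short steps, Python scripts to look and compute and a tool call to move; the robot and the scene stay as the last step left them, time stands still between calls to the robot, and variables do not carry over. Pictures are saved under pics/ and viewed, about 12 in all and at most 16, crops included, and the job is handed in when it is done.

Besides the shell and the picture viewer there is one more tool, called after ">>>" as name(argument=value, ...) on one line, values as JSON. send_rows: Moves the arm, as the interface text tells. Its arguments: {"type":"object","properties":{"plan":{"type":"string"},"grip_force":{"type":"number"}},"required":["plan"]}

```bash
mkdir -p pics; ls; cat > h.py <<'E'
import numpy as np, cv2
from bench import *
from scipy.spatial.transform import Rotation as R
def save(n,im): cv2.imwrite('pics/'+n+'.png',im[:,:,::-1])
def ray(cm,u,v,z):
    Rm=rot(cm); d=np.array([(u-cm['cx'])/cm['fx'],-(v-cm['cy'])/cm['fy'],-1.]); d=Rm@d
    o=np.array(cm['xyz'],float); return o+d*((z-o[2])/d[2])
def rot(cm): 
    o=np.array(cm['orientation'],float)
    return R.from_rotvec(o).as_matrix() if o.shape==(3,) else (o if o.shape==(3,3) else R.from_quat(o).as_matrix())
def proj(cm,p):
    c=rot(cm).T@(np.array(p,float)-np.array(cm['xyz'])); return np.array([cm['cx']+cm['fx']*c[0]/-c[2], cm['cy']-cm['fy']*c[1]/-c[2]])
E
python3 - <<'E'
from h import *
for n in ('scene','top','wrist'):
    print(n,camera_model(n)); save(n+'0',capture(n))
print(get_obs())
E
```

```text
pics
scene {'fx': 439.3878172287089, 'fy': 439.3878172287089, 'cx': 312.84386487173936, 'cy': 247.0960922841123, 'xyz': array([1236.04304479,   70.59689737,  756.21223338]), 'orientation': array([0.57589287, 0.62672132, 1.55796238])}
top {'fx': 514.5963588842452, 'fy': 514.5963588842452, 'cx': 321.80740884856846, 'cy': 242.8826695245316, 'xyz': array([ 410.35751822,   15.85727341, 1153.10300318]), 'orientation': array([ 0.12964218, -0.12665537, -1.55626168])}
wrist {'fx': 416.2685059455939, 'fy': 416.2685059455939, 'cx': 318.77865578217586, 'cy': 240.04859363680202, 'xyz': array([ 284.14215129, -562.48527951,  383.79711184]), 'orientation': array([-0.23070427,  0.16318141, -1.2155697 ])}
{'clock': 0.15, 'q': array([ 1.18149852,  0.41779392, -0.01031122,  1.61400275,  0.00467106,
        1.11069402, -0.0529482 ]), 'joint_vel': array([ 1.14122625e-03, -3.94848877e-03,  3.37084336e-04, -2.49069394e-03,
       -4.42376737e-05,  1.21803156e-03, -2.54958894e-04]), 'tau': array([ 4.51933392e-04, -8.51529336e+01,  6.39213379e-01, -4.26138210e+01,
       -4.88804374e-02,  1.72164012e-02,  3.33314586e-05]), 'tcp_pos': array([ 212.93065823, -587.32182584,  205.00967594]), 'eef_rot': array([-3.09335660e+00, -5.43506279e-01,  3.08437570e-04]), 'ft_force': array([-0.1773038 , -0.52198999,  0.23611838]), 'torque': array([0.04309403, 0.00678017, 0.02078139]), 'width': 93.69818985417257}
```

View pictures.

View pics/top0.png

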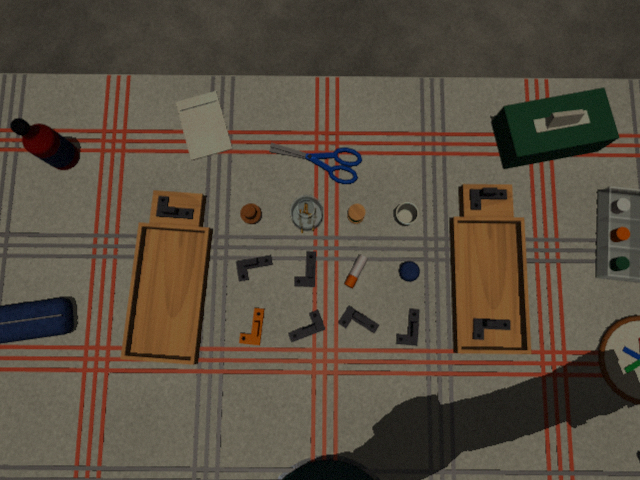

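View pics/scene0.png

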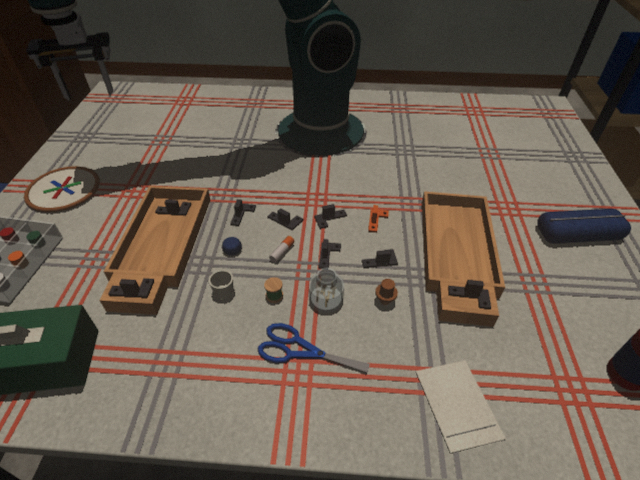

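```bash
python3 - <<'E'
from h import *
im=cv2.imread('pics/top0.png')
a=cv2.resize(im[170:365,120:330],None,fx=3.6,fy=3,interpolation=cv2.INTER_CUBIC)
a=cv2.resize(im[240:355,225:430],None,fx=3.9,fy=3.9,interpolation=cv2.INTER_CUBIC)
s1=cv2.resize(im[190:222,155:200],None,fx=3.9,fy=3.9,interpolation=cv2.INTER_CUBIC)
s2=cv2.resize(im[182:214,465:510],None,fx=3.9,fy=3.9,interpolation=cv2.INTER_CUBIC)
s3=cv2.resize(im[312:344,465:510],None,fx=3.9,fy=3.9,interpolation=cv2.INTER_CUBIC)
b=np.hstack([s1,s2,s3]); b=np.hstack([b,np.zeros((b.shape[0],a.shape[1]-b.shape[1],3),np.uint8)])
o=np.clip(np.vstack([a,b]).astype(float)*2.2,0,255)
cv2.imwrite('pics/c1.png',o)
g=cv2.cvtColor(im,cv2.COLOR_BGR2HSV)
m=((g[...,2]<75)&(g[...,1]<110)).astype(np.uint8)
m[:180]=0;m[365:]=0
n,l,st,c=cv2.connectedComponentsWithStats(m)
for i in range(1,n):
    if st[i][4]>60: print(st[i],c[i])
E
```

```text
[  0 180   4  32  70] [  1.11428571 193.17142857]
[   0  180   78  153 1039] [ 29.98845043 259.25024062]
[ 547  187   63   91 1237] [598.72352466 234.88843977]
[470 188  37  22 431] [485.19953596 195.88863109]
[611 189  29  29 258] [629.5        198.38372093]
[156 196  38  23 444] [171.73198198 209.65765766]
[291 197  32  34 249] [306.89959839 210.43373494]
[611 200  12  14  99] [615.02020202 207.58585859]
[398 204  19  18 139] [409.1942446  209.99280576]
[393 206  15  20  65] [396.96923077 217.52307692]
[630 221  10  26 166] [634.76506024 232.85542169]
[536 249  56   4 117] [564.24786325 250.03418803]
[294 251  23  36 461] [307.18221258 271.84815618]
[609 250  31  26 244] [629.23770492 261.82786885]
[236 255  39  27 488] [251.34016393 265.125     ]
[339 305  40  28 491] [357.2688391  319.19348269]
[396 308  24  38 505] [409.99405941 329.42178218]
[288 310  37  32 485] [308.07010309 327.30309278]
[  0 314  62  11 160] [ 30.70625 318.85   ]
[592 314  46  37  99] [609.32323232 330.55555556]
[473 319  37  21 438] [488.16210046 326.34018265]
[604 350  15  15 181] [610.64640884 357.69060773]
[572 355  27   7 144] [587.20138889 358.11111111][ WARN:0@0.393] global loadsave.cpp:1063 imwrite_ Unsupported depth image for selected encoder is fallbacked to CV_8U.
```

View pics/c1.png

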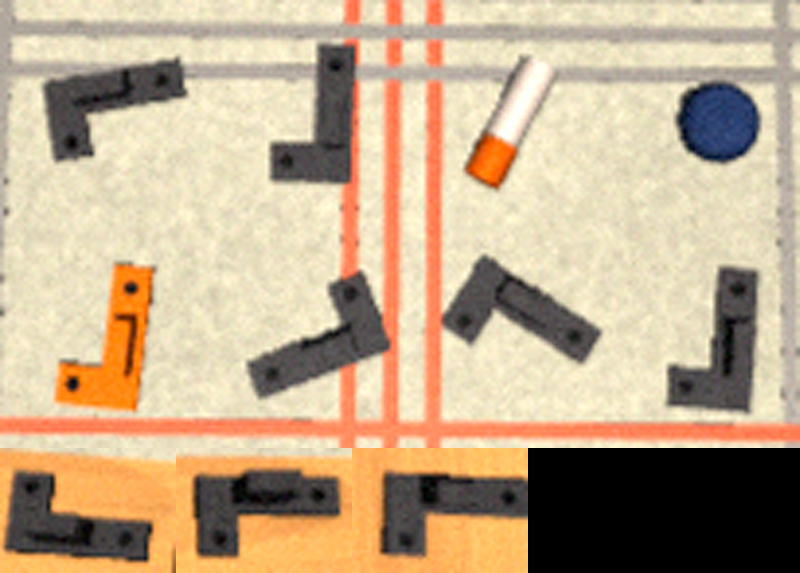

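```bash
cat >> h.py <<'E'
def brackets(im,cm,z0=0,zf=None,roi=(225,180,530,365),k=None):
    """dark L blobs -> dict(hand, lug xyz, yaw, size)"""
    g=cv2.cvtColor(im,cv2.COLOR_RGB2HSV); m=((g[...,2]<75)&(g[...,1]<110)).astype(np.uint8)
    x0,y0,x1,y1=roi; mm=np.zeros_like(m); mm[y0:y1,x0:x1]=m[y0:y1,x0:x1]
    n,l,st,c=cv2.connectedComponentsWithStats(mm); out=[]
    for i in range(1,n):
        if st[i][4]<250: continue
        v,u=np.where(l==i)
        zz=(zf(c[i]) if zf else z0)+6
        P=np.array([ray(cm,a,b,zz)[:2] for a,b in zip(u,v)],np.float32)
        (cx,cy),(w,h),a=cv2.minAreaRect(P); a=np.deg2rad(a)
        if w<h: w,h=h,w; a+=np.pi/2
        if not(70<w<92 and 38<h<60): continue
        e=np.array([np.cos(a),np.sin(a)]); f=np.array([-e[1],e[0]])
        Q=(P-[cx,cy])@np.c_[e,f]
        # empty quadrant
        cnt={(s,t):np.sum((Q[:,0]*s>0)&(Q[:,1]*t>0)&(Q[:,1]*t>0)&(Q[:,0]*s<12)|(Q[:,0]*s>0)&(Q[:,1]*t>4)) for s in(1,-1) for t in(1,-1)}
        s,t=min(cnt,key=cnt.get)   # empty: tail side, short-arm side
        yaw=np.arctan2(*( -s*e)[::-1]); ex=-s*e; ey=np.array([-ex[1],ex[0]]); hand='L' if np.dot(t*f,ey)>0 else 'R'
        sg=1 if hand=='L' else -1
        lug=np.array([cx,cy])+6*ex-12*sg*ey
        out.append(dict(hand=hand,lug=np.r_[lug,zz+15].round(1),yaw=round(float(np.rad2deg(yaw)),1),size=(round(w,1),round(h,1)),px=c[i].round(0),n=int(st[i][4]),cnt=sorted(cnt.values())))
    return out
E
python3 - <<'E'
from h import *
im=cv2.imread('pics/top0.png')[:,:,::-1].copy(); cm=camera_model('top')
zf=lambda c:39 if c[1]<225 else (8 if c[0]>440 or c[0]<220 else 0)
for b in brackets(im,cm,zf=zf,roi=(120,180,530,365)): print(b)
for q in [(138,225),(211,228),(197,360),(124,355),(450,218),(521,217),(527,351),(455,351)]: print(q,ray(cm,*q,39).round(0))
print('stopper',ray(cm,251,213,58),'jar',ray(cm,307,213,78))
cs=camera_model('scene'); print(ray(cs,326,276,78),ray(cs,388,284,58))
print(R.from_rotvec(get_obs()['eef_rot']).as_matrix().round(3), rot(camera_model('wrist')).round(3))
E
```

```text
{'hand': 'L', 'lug': array([ 708.8, -342.1,   60. ]), 'yaw': 92.2, 'size': (80.1, 47.5), 'px': array([485., 196.]), 'n': 431, 'cnt': [np.int64(0), np.int64(81), np.int64(135), np.int64(145)]}
{'hand': 'R', 'lug': array([658.4, 350.5,  60. ]), 'yaw': 86.0, 'size': (80.2, 45.7), 'px': array([172., 210.]), 'n': 444, 'cnt': [np.int64(0), np.int64(83), np.int64(151), np.int64(157)]}
{'hand': 'R', 'lug': array([534.2,  44.5,  21. ]), 'yaw': 176.4, 'size': (81.4, 45.9), 'px': array([307., 272.]), 'n': 461, 'cnt': [np.int64(0), np.int64(93), np.int64(144), np.int64(154)]}
{'hand': 'L', 'lug': array([553. , 174.4,  21. ]), 'yaw': 100.2, 'size': (86.1, 47.9), 'px': array([251., 265.]), 'n': 488, 'cnt': [np.int64(0), np.int64(90), np.int64(159), np.int64(177)]}
{'hand': 'L', 'lug': array([434.4, -64.1,  21. ]), 'yaw': 58.2, 'size': (80.4, 47.2), 'px': array([357., 319.]), 'n': 491, 'cnt': [np.int64(0), np.int64(90), np.int64(168), np.int64(169)]}
{'hand': 'R', 'lug': array([ 409.4, -182.9,   21. ]), 'yaw': 175.5, 'size': (80.4, 48.0), 'px': array([410., 329.]), 'n': 505, 'cnt': [np.int64(0), np
[... 280 characters left out ...]
29. ]), 'yaw': 87.9, 'size': (78.7, 43.9), 'px': array([488., 326.]), 'n': 438, 'cnt': [np.int64(0), np.int64(88), np.int64(144), np.int64(155)]}
(138, 225) [630. 425.  39.]
(211, 228) [625. 264.  39.]
(197, 360) [340. 280.  39.]
(124, 355) [349. 435.  39.]
(450, 218) [ 653. -264.   39.]
(521, 217) [ 657. -421.   39.]
(527, 351) [ 366. -418.   39.]
(455, 351) [ 365. -266.   39.]
stopper [655.24765006 173.85688076  58.        ] jar [652.04515378  51.23417267  78.        ]
[668.94784857  51.42501008  78.        ] [664.0372383 177.6706093  58.       ]
[[ 0.94   0.341 -0.   ]
 [ 0.341 -0.94   0.001]
 [-0.    -0.001 -1.   ]] [[ 0.341  0.907  0.247]
 [-0.94   0.329  0.088]
 [-0.001 -0.262  0.965]]
```

>>> send_rows(plan="0.5 2.416 -2.602 0 0 0 0;0.5 2.416 -2.602 0 0 0 0;0.5 2.416 -2.602 0 0 0 0;0.5 2.416 -2.602 0 0 0 0;0.5 2.416 -2.602 0 0 0 0;0.5 2.416 -2.602 0 0 0 0;0.5 2.416 -2.602 0 0 0 0;0.5 2.416 -2.602 0 0 0 0", grip_force=40)

```text
clock: 0.82
tcp_pos: [324.0, -324.3, 205.4]
eef_rot: [3.094, 0.543, -0.0]
ft_force: [1.8, 0.3, 0.6]
width: 47.6
```

>>> send_rows(plan="0.5 2.416 -2.602 0 0 0 0;0.5 2.416 -2.602 0 0 0 0;0.5 2.416 -2.602 0 0 0 0;0.5 2.416 -2.602 0 0 0 0;0.5 2.416 -2.602 0 0 0 0;0.5 2.416 -2.602 0 0 0 0;0.5 2.416 -2.602 0 0 0 0;0.5 2.416 -2.602 0 0 0 0")

```text
clock: 1.48
tcp_pos: [434.8, -62.7, 205.6]
eef_rot: [3.094, 0.543, 0.0]
ft_force: [0.4, -1.6, 0.3]
width: 46.9
```

>>> send_rows(plan="0.5 0 0 1.2 0 0 -0.0835;0.5 0 0 1.2 0 0 -0.0835;0.5 0 0 1.2 0 0 -0.0835;0.5 0 0 1.2 0 0 -0.0835;0.5 0 0 1.2 0 0 -0.0835;0.5 0 0 1.2 0 0 -0.0835;0.5 0 0 1.2 0 0 -0.0835;0.5 0 0 1.2 0 0 -0.0835")

```text
clock: 2.15
tcp_pos: [434.4, -64.4, 108.8]
eef_rot: [-2.742, -1.533, 0.0]
ft_force: [0.9, -0.3, 0.5]
width: 46.8
```

```bash
cat >> h.py <<'E'
def to(x,y,z,yaw):
    o=get_obs(); M=R.from_rotvec(o['eef_rot']).as_matrix(); d=M.T@(np.array([x,y,z])-o['tcp_pos'])
    th=np.rad2deg(np.arctan2(M[1,0],M[0,0])); t=(yaw-th+180)%360-180
    print('shift cm',(d/10).round(2),'turn rz',round(-np.deg2rad(t),4),'yaw',th.round(1),'tcp',o['tcp_pos'].round(1),'w',round(o['width'],1),'t',o['clock'])
def lugbox(lug,yaw):
    a=np.deg2rad(yaw);ex=np.array([np.cos(a),np.sin(a)]);ey=np.array([-ex[1],ex[0]])
    return [np.r_[np.array(lug[:2])+sx*15*ex+sy*6*ey,lug[2]+15] for sx,sy in((1,1),(1,-1),(-1,-1),(-1,1))]
E
python3 - <<'E'
from h import *
cm=camera_model('wrist'); im=capture('wrist')
p=np.array([proj(cm,q) for q in lugbox([434.4,-64.1,21],58.2)]).astype(int)
o=np.clip(im.astype(float)*2,0,255).astype(np.uint8); cv2.polylines(o,[p],True,(255,0,0),1); save('w1',o)
to(434.4,-64.1,11,58.2)
E
```

```text
shift cm [0.08 0.1  9.6 ] turn rz 0.0106 yaw 58.8 tcp [433.4 -64.3 107. ] w 46.7 t 2.2
```

View pics/w1.png

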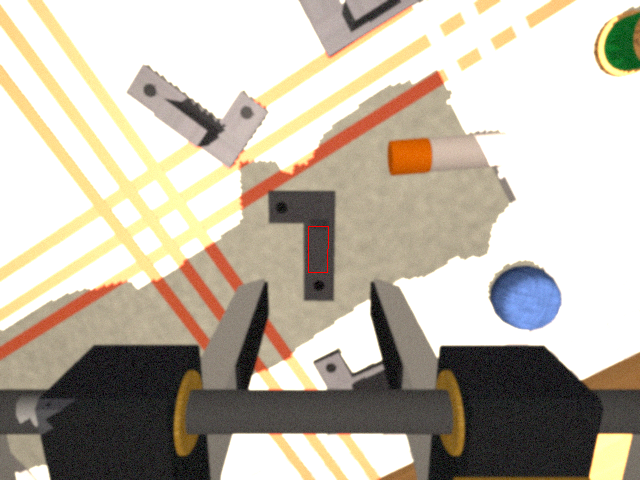

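>>> send_rows(plan="0.5 0 0 1.5 0 0 0;0.5 0 0 1.5 0 0 0;0.5 0 0 1.5 0 0 0;0.5 0 0 1.5 0 0 0;0.5 0 0 1.5 0 0 0;0.5 0 0 1.2 0 0 0;0.5 0 0 1 0 0 0;0.5 0 0 0 0 0 0")

```text
clock: 2.87
tcp_pos: [433.8, -64.3, 11.2]
eef_rot: [-2.745, -1.525, 0.003]
ft_force: [-0.3, 0.9, -0.0]
width: 47.0
```

>>> send_rows(plan="0 0 0 0 0 0 0;0 0 0 0 0 0 0;0 0 0 0 0 0 0;0 0 0 0 0 0 0;0 0 0 0 0 0 0;0 0 0 0 0 0 0;0 0 0 0 0 0 0;0 0 0 0 0 0 0")

```text
clock: 3.53
tcp_pos: [434.6, -64.5, 12.7]
eef_rot: [2.745, 1.528, 0.0]
ft_force: [-1.4, -0.9, 7.3]
width: 11.8
```

>>> send_rows(plan="0 0 0 -1 0 0 0;0 0 0 -1.5 0 0 0;0 0 0 -2 0 0 0;0 0 0 -2 0 0 0;0 0 0 -2 0 0 0;0 0 0 -2 0 0 0;0 0 0 -1.5 0 0 0;0 0 0 0 0 0 0")

```text
clock: 4.2
tcp_pos: [435.8, -64.5, 135.5]
eef_rot: [2.743, 1.527, 0.004]
ft_force: [1.4, -0.6, -1.1]
width: 11.9
```

```bash
python3 - <<'E'
from h import *
for i in range(1): save('w2',np.clip(capture('wrist').astype(float)*2,0,255).astype(np.uint8))
to(485,-336,19,88)
E
```

```text
shift cm [-20.45  18.51  11.53] turn rz -0.5203 yaw 58.2 tcp [435.2 -64.6 133.9] w 11.6 t 4.25
```

>>> send_rows(plan="0 -2.556 2.314 0 0 0 0;0 -2.556 2.314 0 0 0 0;0 -2.556 2.314 0 0 0 0;0 -2.556 2.314 0 0 0 0;0 -2.556 2.314 0 0 0 0;0 -2.556 2.314 0 0 0 0;0 -2.556 2.314 0 0 0 0;0 -2.556 2.314 0 0 0 0")

```text
clock: 4.92
tcp_pos: [483.5, -337.1, 131.2]
eef_rot: [-2.744, -1.527, 0.001]
ft_force: [0.5, 1.1, -1.3]
width: 11.1
```

>>> send_rows(plan="0 0 0 0.8 0 0 -0.065;0 0 0 0.8 0 0 -0.065;0 0 0 0.8 0 0 -0.065;0 0 0 0.8 0 0 -0.065;0 0 0 0.8 0 0 -0.065;0 0 0 0.8 0 0 -0.065;0 0 0 0.8 0 0 -0.065;0 0 0 0.8 0 0 -0.065")

```text
clock: 5.58
tcp_pos: [483.5, -335.2, 66.9]
eef_rot: [-2.255, -2.185, 0.0]
ft_force: [0.0, 0.3, -2.1]
width: 11.9
```

```bash
python3 - <<'E'
from h import *
cm=camera_model('wrist'); im=capture('wrist')
o=np.clip(im.astype(float)*1.6,0,255).astype(np.uint8); 
p=np.array([proj(cm,q) for q in [(371,-272,8),(651,-272,8),(651,-412,8),(371,-412,8)]]).astype(int)
cv2.polylines(o,[p],True,(255,0,0),1)
save('w3',o)
to(485,-336,21,88)
E
```

```text
shift cm [-0.12  0.24  4.44] turn rz 0.0083 yaw 88.5 tcp [ 482.8 -334.9   65.4] w 11.7 t 5.6333
```

View pics/w3.png

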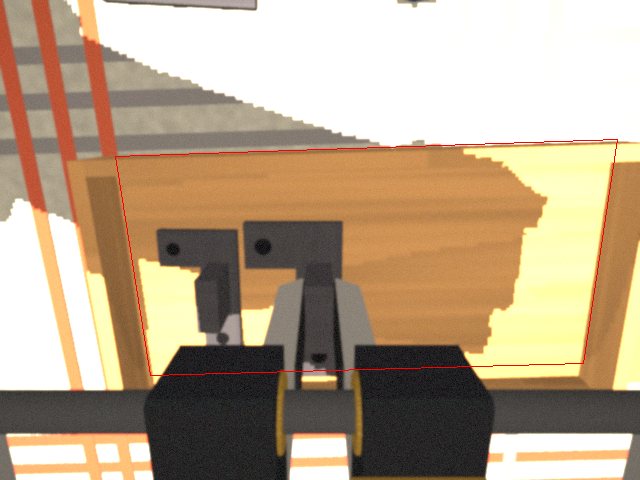

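>>> send_rows(plan="0 0 0.2 1 0 0 0;0 0 0.2 1 0 0 0;0 0 0 1 0 0 0;0 0 0 0.8 0 0 0;0 0 0 0.6 0 0 0;0 0 0 0 0 0 0;0 0 0 0 0 0 0;0 0 0 0 0 0 0")

```text
clock: 6.3
tcp_pos: [488.3, -336.0, 24.8]
eef_rot: [2.26, 2.182, 0.0]
ft_force: [0.3, -0.0, -0.7]
width: 11.3
```

>>> send_rows(plan="0.33 0 0 0 0 0 0;0.33 0 0 0 0 0 0;0.33 0 0 0 0 0 0;0.33 0 0 0 0 0 0;0.33 0 0 0 0 0 0;0.33 0 0 -1 0 0 0;0.33 0 0 -2 0 0 0;0.33 0 0 -2 0 0 0")

```text
clock: 6.97
tcp_pos: [487.9, -335.5, 75.3]
eef_rot: [-2.259, -2.182, -0.0]
ft_force: [0.1, -0.2, 0.4]
width: 31.1
```

```bash
python3 - <<'E'
from h import *
im=capture('top'); save('t2',im)
zf=lambda c:39 if c[1]<225 else (8 if c[0]>440 or c[0]<220 else 0)
for b in brackets(im,camera_model('top'),zf=zf,roi=(120,225,530,365)): print(b['hand'],b['lug'],b['yaw'],b['size'],b['px'])
to(406.3,45.2,120,111.4);to(409.4,-182.9,120,175.5)
E
```

```text
R [534.6  45.2  21. ] 178.4 (79.9, 45.3) [307. 272.]
L [552.6 176.5  21. ] 100.2 (81.4, 47.2) [251. 265.]
R [ 409.4 -182.7   21. ] 174.4 (79.9, 47.0) [410. 329.]
L [405.8  45.4  21. ] -68.8 (79.4, 45.5) [308. 327.]
shift cm [37.85 -9.65 -4.17] turn rz -0.4083 yaw 88.0 tcp [ 489.7 -336.6   79.4] w 31.1 t 7.0167
shift cm [15.07 -8.55 -4.12] turn rz -1.5271 yaw 88.0 tcp [ 489.7 -336.6   79.4] w 31.1 t 7.0167
```

>>> send_rows(plan="0.5 0 0 -2 0 0 0;0.5 0 0 -2 0 0 0;0.5 2.512 -1.425 0 0 0 0;0.5 2.512 -1.425 0 0 0 0;0.5 2.512 -1.425 0 0 0 0;0.5 2.512 -1.425 0 0 0 0;0.5 2.512 -1.425 0 0 0 0;0.5 2.512 -1.425 0 0 0 0")

```text
clock: 7.68
tcp_pos: [407.2, -181.3, 115.0]
eef_rot: [2.259, 2.182, -0.0]
ft_force: [-0.5, 0.7, -0.5]
width: 47.1
```

>>> send_rows(plan="0.5 0 0 0.4 0 0 -0.109;0.5 0 0 0.4 0 0 -0.109;0.5 0 0 0.4 0 0 -0.109;0.5 0 0 0.4 0 0 -0.109;0.5 0 0 0.4 0 0 -0.109;0.5 0 0 0.4 0 0 -0.109;0.5 0 0 0.4 0 0 -0.109;0.5 0 0 0.4 0 0 -0.109")

```text
clock: 8.35
tcp_pos: [408.1, -182.4, 82.9]
eef_rot: [1.119, 2.935, -0.001]
ft_force: [-0.4, -0.2, 0.4]
width: 47.0
```

>>> send_rows(plan="0.5 0 0 0.3 0 0 -0.109;0.5 0 0 0.3 0 0 -0.109;0.5 0 0 0.3 0 0 -0.109;0.5 0 0 0.3 0 0 -0.109;0.5 0 0 0.3 0 0 -0.109;0.5 0 0 0.3 0 0 -0.109;0.5 0 0 0 0 0 0;0.5 0 0 0 0 0 0")

```text
clock: 9.02
tcp_pos: [408.0, -182.4, 64.8]
eef_rot: [0.131, 3.139, 0.0]
ft_force: [0.4, 0.7, 0.4]
width: 47.1
```

```bash
python3 - <<'E'
from h import *
to(409.4,-182.8,12.5,175)
im=capture('wrist'); to(409.4,-182.8,12.5,175); im=capture('wrist'); to(409.4,-182.8,12.5,175)
E
```

```text
shift cm [-0.14 -0.03  5.23] turn rz 0.0038 yaw 175.2 tcp [ 408.  -182.4   64.8] w 47.1 t 9.0167
shift cm [-0.14 -0.03  5.23] turn rz 0.0033 yaw 175.2 tcp [ 408.  -182.4   64.8] w 47.2 t 9.0667
shift cm [-0.14 -0.02  5.23] turn rz 0.0037 yaw 175.2 tcp [ 408.1 -182.4   64.8] w 46.8 t 9.1167
```

>>> send_rows(plan="0.5 -0.1 0 1.2 0 0 0;0.5 0 0 1.2 0 0 0;0.5 0 0 1.2 0 0 0;0.5 0 0 1 0 0 0;0.5 0 0 0.6 0 0 0;0 0 0 0 0 0 0;0 0 0 0 0 0 0;0 0 0 0 0 0 0")

```text
clock: 9.78
tcp_pos: [409.2, -182.4, 12.9]
eef_rot: [0.126, 3.139, -0.0]
ft_force: [-0.4, 0.2, -1.3]
width: 30.0
```

>>> send_rows(plan="0 0 0 0 0 0 0;0 0 0 0 0 0 0;0 0 0 0 0 0 0;0 0 0 -1.5 0 0 0;0 0 0 -2.5 0 0 0;0 0 0 -3 0 0 0;0 0 0 -3 0 0 0;0 0 0 -2 0 0 0")

```text
clock: 10.45
tcp_pos: [409.3, -182.2, 134.7]
eef_rot: [0.125, 3.138, -0.001]
ft_force: [0.1, 0.2, -1.4]
width: 11.9
```

```bash
python3 - <<'E'
from h import *
to(430,357,22,87)
E
```

```text
shift cm [ 2.22 53.92 11.24] turn rz 1.5438 yaw 175.5 tcp [ 409.3 -182.2  134.7] w 11.9 t 10.45
```

>>> send_rows(plan="0 0.139 3.37 0 0 0 0;0 0.139 3.37 0 0 0 0;0 0.139 3.37 0 0 0 0;0 0.139 3.37 0 0 0 0;0 0.139 3.37 0 0 0 0;0 0.139 3.37 0 0 0 0;0 0.139 3.37 0 0 0 0;0 0.139 3.37 0 0 0 0")

```text
clock: 11.12
tcp_pos: [419.0, 88.6, 132.6]
eef_rot: [0.126, 3.139, -0.001]
ft_force: [1.7, -0.5, -1.5]
width: 11.7
```

>>> send_rows(plan="0 0.139 3.37 0 0 0 0;0 0.139 3.37 0 0 0 0;0 0.139 3.37 0 0 0 0;0 0.139 3.37 0 0 0 0;0 0.139 3.37 0 0 0 0;0 0.139 3.37 0 0 0 0;0 0.139 3.37 0 0 0 0;0 0.139 3.37 0 0 0 0")

```text
clock: 11.78
tcp_pos: [429.5, 358.3, 132.3]
eef_rot: [-0.126, -3.139, 0.001]
ft_force: [0.2, 0.1, -1.2]
width: 11.5
```

>>> send_rows(plan="0 0 0 0.4 0 0 0.11;0 0 0 0.4 0 0 0.11;0 0 0 0.4 0 0 0.11;0 0 0 0.4 0 0 0.11;0 0 0 0.4 0 0 0.11;0 0 0 0.4 0 0 0.11;0 0 0 0.4 0 0 0.11;0 0 0 0.4 0 0 0.11")

```text
clock: 12.45
tcp_pos: [429.7, 356.7, 100.3]
eef_rot: [-1.458, -2.783, 0.0]
ft_force: [0.3, 0.6, -1.8]
width: 11.9
```

>>> send_rows(plan="0 0 0 0.4 0 0 0.11;0 0 0 0.4 0 0 0.11;0 0 0 0.4 0 0 0.11;0 0 0 0.4 0 0 0.11;0 0 0 0.4 0 0 0.11;0 0 0 0.4 0 0 0.11;0 0 0 0 0 0 0;0 0 0 0 0 0 0")

```text
clock: 13.12
tcp_pos: [429.5, 356.9, 76.5]
eef_rot: [2.271, 2.171, -0.0]
ft_force: [0.6, 0.1, -1.1]
width: 11.7
```

```bash
python3 - <<'E'
from h import *
to(430,357,22,87)
cm=camera_model('wrist'); im=capture('wrist'); c=np.deg2rad(-3)
o=np.clip(im.astype(float)*1.6,0,255).astype(np.uint8); M=np.array([[np.cos(c),-np.sin(c)],[np.sin(c),np.cos(c)]])
p=np.array([proj(cm,np.r_[np.array([486,351])+M@q,8]) for q in [(140,70),(140,-70),(-140,-70),(-140,70)]]).astype(int)
cv2.polylines(o,[p],True,(255,0,0),1); save('w4',o)
E
```

```text
shift cm [0.01 0.05 5.45] turn rz 0.0072 yaw 87.4 tcp [429.5 356.9  76.5] w 11.7 t 13.1167
```

View pics/w4.png

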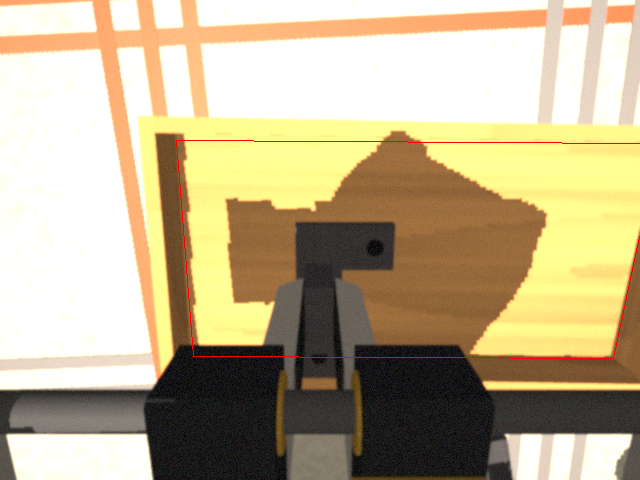

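>>> send_rows(plan="0 0 0 1.2 0 0 0;0 0 0 1.2 0 0 0;0 0 0 1.2 0 0 0;0 0 0 1.2 0 0 0;0 0 0 0.7 0 0 0;0 0 0 0 0 0 0;0.33 0 0 0 0 0 0;0.33 0 0 0 0 0 0")

```text
clock: 13.83
tcp_pos: [429.6, 356.9, 21.0]
eef_rot: [-2.275, -2.167, 0.001]
ft_force: [0.1, -0.3, -0.5]
width: 21.8
```

>>> send_rows(plan="0.33 0 0 0 0 0 0;0.33 0 0 0 0 0 0;0.33 0 0 0 0 0 0;0.33 0 0 -1 0 0 0;0.33 0 0 -2 0 0 0;0.33 0 0 -3 0 0 0;0.33 0 0 -3 0 0 0;0.33 0 0 -1 0 0 0")

```text
clock: 14.5
tcp_pos: [430.7, 358.2, 126.0]
eef_rot: [2.275, 2.166, 0.007]
ft_force: [-0.2, 1.1, 1.1]
width: 30.8
```

```bash
python3 - <<'E'
from h import *
im=capture('top')
zf=lambda c:39 if c[1]<225 else (8 if c[0]>440 or c[0]<220 else 0)
for b in brackets(im,camera_model('top'),zf=zf,roi=(120,225,530,365)): print(b['hand'],b['lug'],b['yaw'],b['size'],b['px'])
to(534.4,45,12.5,177.5)
E
```

```text
R [534.9  44.1  21. ] 178.3 (79.2, 43.2) [308. 272.]
L [552.6 176.3  21. ] 100.2 (81.1, 47.2) [251. 265.]
R [531.3 425.6  29. ] -109.5 (80.0, 56.7) [138. 275.]
L [ 487.8 -335.1   29. ] 88.3 (77.4, 44.4) [481. 296.]
L [ 424.7 -346.2   29. ] 90.6 (80.6, 40.9) [488. 326.]
shift cm [-30.82  11.8   11.32] turn rz -1.5761 yaw 87.2 tcp [431.1 358.3 126.2] w 30.9 t 14.55
```

>>> send_rows(plan="0.5 -3.08 1.18 0 0 0 0;0.5 -3.08 1.18 0 0 0 0;0.5 -3.08 1.18 0 0 0 0;0.5 -3.08 1.18 0 0 0 0;0.5 -3.08 1.18 0 0 0 0;0.5 -3.08 1.18 0 0 0 0;0.5 -3.08 1.18 0 0 0 0;0.5 -3.08 1.18 0 0 0 0")

```text
clock: 15.22
tcp_pos: [512.0, 104.4, 121.4]
eef_rot: [-2.275, -2.166, 0.0]
ft_force: [0.6, -0.2, 0.2]
width: 46.5
```

>>> send_rows(plan="0.5 -3.08 1.18 0 0 0 0;0.5 -3.08 1.18 0 0 0 0;0.5 0 0 0 0 0 -0.1126;0.5 0 0 0 0 0 -0.1126;0.5 0 0 0 0 0 -0.1126;0.5 0 0 0 0 0 -0.1126;0.5 0 0 0 0 0 -0.1126;0.5 0 0 0 0 0 -0.1126")

```text
clock: 15.88
tcp_pos: [532.3, 43.4, 121.3]
eef_rot: [-1.421, -2.802, 0.0]
ft_force: [0.6, 0.1, -0.8]
width: 46.7
```

>>> send_rows(plan="0.5 0 0 0.7 0 0 -0.1126;0.5 0 0 0.7 0 0 -0.1126;0.5 0 0 0.7 0 0 -0.1126;0.5 0 0 0.7 0 0 -0.1126;0.5 0 0 0.7 0 0 -0.1126;0.5 0 0 0.7 0 0 -0.1126;0.5 0 0 0.7 0 0 -0.1126;0.5 0 0 0.7 0 0 -0.1126")

```text
clock: 16.55
tcp_pos: [532.3, 43.4, 65.0]
eef_rot: [-0.059, -3.141, -0.0]
ft_force: [-0.0, -0.3, -0.2]
width: 46.8
```

```bash
python3 - <<'E'
from h import *
capture('wrist');capture('wrist'); to(534.4,44.7,12.5,177.5)
E
```

```text
shift cm [-0.27  0.15  5.19] turn rz 0.0026 yaw 177.6 tcp [531.7  43.3  64.4] w 47.4 t 16.65
```

>>> send_rows(plan="0.5 -0.2 0.1 1.2 0 0 0;0.5 0 0 1.2 0 0 0;0.5 0 0 1.2 0 0 0;0.5 0 0 1 0 0 0;0.5 0 0 0.6 0 0 0;0 0 0 0 0 0 0;0 0 0 0 0 0 0;0 0 0 0 0 0 0")

```text
clock: 17.32
tcp_pos: [534.8, 44.6, 13.8]
eef_rot: [0.068, 3.14, 0.0]
ft_force: [-1.3, 0.4, 0.6]
width: 30.5
```

>>> send_rows(plan="0 0 0 0 0 0 0;0 0 0 0 0 0 0;0 0 0 0 0 0 0;0 0 0 -1.5 0 0 0;0 0 0 -2.5 0 0 0;0 0 0 -3 0 0 0;0 0 0 -3 0 0 0;0 0 0 -2 0 0 0")

```text
clock: 17.98
tcp_pos: [534.9, 44.9, 137.0]
eef_rot: [0.067, 3.139, 0.0]
ft_force: [0.4, 0.6, -0.9]
width: 11.8
```

```bash
python3 - <<'E'
from h import *
to(540,355,22,87)
E
```

```text
shift cm [ 0.84 31.   11.51] turn rz 1.5804 yaw 177.6 tcp [534.9  44.9 137. ] w 11.8 t 17.9833
```

>>> send_rows(plan="0 0.08 3.1 0 0 0 0;0 0.08 3.1 0 0 0 0;0 0.08 3.1 0 0 0 0;0 0.08 3.1 0 0 0 0;0 0.08 3.1 0 0 0 0;0 0.08 3.1 0 0 0 0;0 0.08 3.1 0 0 0 0;0 0.08 3.1 0 0 0 0")

```text
clock: 18.65
tcp_pos: [538.6, 293.9, 134.7]
eef_rot: [0.068, 3.141, 0.0]
ft_force: [0.1, 0.2, -0.6]
width: 11.9
```

>>> send_rows(plan="0 0.08 3.1 0 0 0 0;0 0.08 3.1 0 0 0 0;0 0 0 0.3 0 0 0.1129;0 0 0 0.3 0 0 0.1129;0 0 0 0.3 0 0 0.1129;0 0 0 0.3 0 0 0.1129;0 0 0 0.3 0 0 0.1129;0 0 0 0.3 0 0 0.1129")

```text
clock: 19.32
tcp_pos: [539.8, 354.6, 116.6]
eef_rot: [-1.116, -2.936, -0.001]
ft_force: [-1.1, 0.4, -1.4]
width: 11.8
```

>>> send_rows(plan="0 0 0 0.4 0 0 0.1129;0 0 0 0.4 0 0 0.1129;0 0 0 0.4 0 0 0.1129;0 0 0 0.4 0 0 0.1129;0 0 0 0.4 0 0 0.1129;0 0 0 0.4 0 0 0.1129;0 0 0 0.4 0 0 0.1129;0 0 0 0.4 0 0 0.1129")

```text
clock: 19.98
tcp_pos: [539.8, 354.7, 84.5]
eef_rot: [-2.285, -2.155, -0.001]
ft_force: [0.3, -0.2, -0.9]
width: 11.9
```

```bash
python3 - <<'E'
from h import *
capture('wrist');capture('wrist'); to(540,355,21.5,87)
E
```

```text
shift cm [0.04 0.05 6.26] turn rz -0.0029 yaw 86.8 tcp [539.6 354.6  84.1] w 11.8 t 20.0833
```

Lower 6.2 cm, release, lift.

>>> send_rows(plan="0 0 0 1.5 0 0 0;0 0 0 1.5 0 0 0;0 0 0 1.5 0 0 0;0 0 0 1.1 0 0 0;0 0 0 0.6 0 0 0;0 0 0 0 0 0 0;0.33 0 0 0 0 0 0;0.33 0 0 0 0 0 0")

```text
clock: 20.75
tcp_pos: [540.0, 354.5, 21.3]
eef_rot: [-2.279, -2.162, 0.0]
ft_force: [-0.2, 0.1, 0.8]
width: 22.1
```

>>> send_rows(plan="0.33 0 0 0 0 0 0;0.33 0 0 0 0 0 0;0.33 0 0 0 0 0 0;0.33 0 0 -1 0 0 0;0.33 0 0 -2 0 0 0;0.33 0 0 -3 0 0 0;0.33 0 0 -3 0 0 0;0.33 0 0 -1 0 0 0")

```text
clock: 21.42
tcp_pos: [541.3, 355.7, 126.6]
eef_rot: [2.279, 2.161, 0.008]
ft_force: [0.4, -0.6, -0.2]
width: 31.0
```

```bash
python3 - <<'E'
from h import *
im=capture('top'); save('t3',im)
zf=lambda c:39 if c[1]<225 else (8 if c[0]>440 or c[0]<220 else 0)
for b in brackets(im,camera_model('top'),zf=zf,roi=(120,225,530,365)): print(b['hand'],b['lug'],b['yaw'],b['size'],b['px'])
to(552.6,176.3,12.8,100.2)
E
```

```text
L [ 487.9 -335.1   29. ] 88.4 (77.5, 44.3) [481. 296.]
L [ 424.7 -346.2   29. ] 90.6 (80.6, 40.9) [488. 326.]
shift cm [-17.9    2.    11.34] turn rz -0.2311 yaw 87.0 tcp [541.6 355.8 126.8] w 31.0 t 21.4667
```

>>> send_rows(plan="0.5 -2.98 0.33 0 0 0 0;0.5 -2.98 0.33 0 0 0 0;0.5 -2.98 0.33 0 0 0 0;0.5 -2.98 0.33 0 0 0 0;0.5 -2.98 0.33 0 0 0 0;0.5 -2.98 0.33 0 0 0 0;0.5 0 0 0.6 0 0 -0.1155;0.5 0 0 0.6 0 0 -0.1155")

```text
clock: 22.13
tcp_pos: [550.7, 172.7, 109.5]
eef_rot: [2.012, 2.411, -0.0]
ft_force: [-0.1, 0.1, -0.8]
width: 47.2
```

```bash
python3 - <<'E'
from h import *
cm=camera_model('wrist'); im=capture('wrist')
p=np.array([proj(cm,q) for q in lugbox([552.6,176.3,21],100.2)]).astype(int)
o=np.clip(im.astype(float)*1.7,0,255).astype(np.uint8); cv2.polylines(o,[p],True,(255,0,0),1); save('w5',o)
capture('wrist'); to(552.6,176.3,12.8,100.2)
E
```

```text
shift cm [0.16 0.34 9.58] turn rz 0.0018 yaw 100.3 tcp [549.7 174.2 108.6] w 47.3 t 22.2333
```

View pics/w5.png

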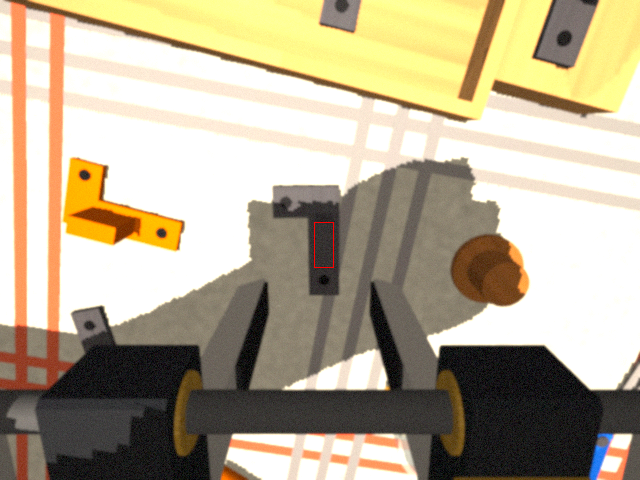

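>>> send_rows(plan="0.5 0.2 0.3 2 0 0 0;0.5 0 0 2 0 0 0;0.5 0 0 2 0 0 0;0.5 0 0 1.5 0 0 0;0.5 0 0 1.2 0 0 0;0.5 0 0 0.8 0 0 0;0 0 0 0 0 0 0;0 0 0 0 0 0 0")

```text
clock: 22.9
tcp_pos: [553.0, 177.7, 14.7]
eef_rot: [-2.016, -2.409, -0.0]
ft_force: [0.1, -0.1, -0.5]
width: 37.4
```

>>> send_rows(plan="0 0 0 0 0 0 0;0 0 0 0 0 0 0;0 0 0 0 0 0 0;0 0 0 0 0 0 0;0 0 0 -2.5 0 0 0;0 0 0 -3 0 0 0;0 0 0 -3.5 0 0 0;0 0 0 -3 0 0 0")

```text
clock: 23.57
tcp_pos: [552.7, 177.5, 136.5]
eef_rot: [-2.015, -2.41, -0.001]
ft_force: [0.1, 0.8, -1.1]
width: 11.7
```

```bash
python3 - <<'E'
from h import *
to(548,-336,22,88)
E
```

```text
shift cm [-50.46  -9.55  11.43] turn rz 0.2128 yaw 100.2 tcp [552.7 177.5 136.5] w 11.7 t 23.5667
```

>>> send_rows(plan="0 -3.154 -0.597 0 0 0 0;0 -3.154 -0.597 0 0 0 0;0 -3.154 -0.597 0 0 0 0;0 -3.154 -0.597 0 0 0 0;0 -3.154 -0.597 0 0 0 0;0 -3.154 -0.597 0 0 0 0;0 -3.154 -0.597 0 0 0 0;0 -3.154 -0.597 0 0 0 0")

```text
clock: 24.23
tcp_pos: [550.2, -81.1, 134.7]
eef_rot: [2.015, 2.41, 0.0]
ft_force: [0.6, 0.7, -1.1]
width: 11.9
```

>>> send_rows(plan="0 -3.154 -0.597 0 0 0 0;0 -3.154 -0.597 0 0 0 0;0 -3.154 -0.597 0 0 0 0;0 -3.154 -0.597 0 0 0 0;0 -3.154 -0.597 0 0 0 0;0 -3.154 -0.597 0 0 0 0;0 -3.154 -0.597 0 0 0 0;0 -3.154 -0.597 0 0 0 0")

```text
clock: 24.9
tcp_pos: [547.7, -337.8, 134.5]
eef_rot: [-2.016, -2.41, 0.0]
ft_force: [0.4, 0.5, -1.9]
width: 11.5
```

>>> send_rows(plan="0 0 0 1 0 0 0.1064;0 0 0 1 0 0 0.1064;0 0 0 1 0 0 0;0 0 0 1 0 0 0;0 0 0 1 0 0 0;0 0 0 0.5 0 0 0;0 0 0 0 0 0 0;0 0 0 0 0 0 0")

```text
clock: 25.57
tcp_pos: [548.2, -336.1, 79.4]
eef_rot: [-2.258, -2.183, -0.0]
ft_force: [-0.2, -0.3, -1.6]
width: 11.3
```

```bash
python3 - <<'E'
from h import *
to(548,-336,22.5,88)
E
```

```text
shift cm [ 0.01 -0.01  5.69] turn rz 0.0011 yaw 88.1 tcp [ 548.2 -336.1   79.4] w 11.3 t 25.5667
```

>>> send_rows(plan="0 0 0 1.5 0 0 0;0 0 0 1.5 0 0 0;0 0 0 1.2 0 0 0;0 0 0 0.9 0 0 0;0 0 0 0.6 0 0 0;0 0 0 0 0 0 0;0.33 0 0 0 0 0 0;0.33 0 0 0 0 0 0")

```text
clock: 26.23
tcp_pos: [548.5, -336.4, 22.8]
eef_rot: [2.259, 2.182, 0.0]
ft_force: [0.1, -0.7, -0.5]
width: 21.6
```

>>> send_rows(plan="0.33 0 0 0 0 0 0;0.33 0 0 0 0 0 0;0.33 0 0 0 0 0 0;0.33 0 0 -1 0 0 0;0.33 0 0 -2 0 0 0;0.33 0 0 -3 0 0 0;0.33 0 0 -3 0 0 0;0.33 0 0 -1 0 0 0")

```text
clock: 26.9
tcp_pos: [549.7, -336.9, 127.5]
eef_rot: [2.256, 2.179, 0.002]
ft_force: [0.2, -0.4, -0.3]
width: 30.9
```

```bash
python3 - <<'E'
from h import *
im=capture('top'); save('t4',im)
zf=lambda c:39 if c[1]<225 else (8 if c[0]>440 or c[0]<220 else 0)
for b in brackets(im,camera_model('top'),zf=zf,roi=(120,225,530,365)): print(b['hand'],b['lug'],b['yaw'],b['size'],b['px'])
capture('top');to(405.8,45.3,12.8,111.2)
E
```

```text
R [537.2 353.   29. ] 85.5 (80.4, 44.0) [171. 266.]
L [ 548.5 -335.2   29. ] 90.6 (83.0, 44.6) [481. 269.]
R [427.7 355.7  29. ] 87.3 (79.7, 44.5) [167. 315.]
L [405.8  45.   21. ] -68.8 (80.1, 45.3) [308. 327.]
L [ 424.7 -346.3   29. ] 90.6 (80.5, 40.9) [488. 326.]
shift cm [ 37.71 -15.72  11.12] turn rz -0.4051 yaw 88.0 tcp [ 549.3 -336.9  125.4] w 30.9 t 27.0
```

>>> send_rows(plan="0.5 3.14 -1.31 0 0 0 0;0.5 3.14 -1.31 0 0 0 0;0.5 3.14 -1.31 0 0 0 0;0.5 3.14 -1.31 0 0 0 0;0.5 3.14 -1.31 0 0 0 0;0.5 3.14 -1.31 0 0 0 0;0.5 3.14 -1.31 0 0 0 0;0.5 3.14 -1.31 0 0 0 0")

```text
clock: 27.67
tcp_pos: [450.8, -80.1, 121.7]
eef_rot: [-2.259, -2.181, 0.001]
ft_force: [1.4, 0.3, -0.5]
width: 46.5
```

>>> send_rows(plan="0.5 3.14 -1.31 0 0 0 0;0.5 3.14 -1.31 0 0 0 0;0.5 3.14 -1.31 0 0 0 0;0.5 3.14 -1.31 0 0 0 0;0.5 0 0 1.2 0 0 -0.1013;0.5 0 0 1.2 0 0 -0.1013;0.5 0 0 1.2 0 0 -0.1013;0.5 0 0 1.2 0 0 -0.1013")

```text
clock: 28.33
tcp_pos: [403.6, 46.0, 73.5]
eef_rot: [-1.767, -2.597, 0.0]
ft_force: [1.6, 0.9, 0.4]
width: 46.9
```

```bash
python3 - <<'E'
from h import *
capture('wrist');capture('wrist');to(405.8,45.3,12.8,111.2)
E
```

```text
shift cm [-0.17  0.29  5.99] turn rz 0.0027 yaw 111.4 tcp [402.6  45.8  72.8] w 46.8 t 28.4333
```

>>> send_rows(plan="0.5 -0.1 0.2 1.4 0 0 0;0.5 0 0 1.4 0 0 0;0.5 0 0 1.4 0 0 0;0.5 0 0 1 0 0 0;0.5 0 0 0.7 0 0 0;0 0 0 0 0 0 0;0 0 0 0 0 0 0;0 0 0 0 0 0 0")

```text
clock: 29.1
tcp_pos: [406.7, 45.7, 16.0]
eef_rot: [1.775, 2.592, 0.001]
ft_force: [0.8, -0.0, 0.1]
width: 30.6
```

>>> send_rows(plan="0 0 0 0 0 0 0;0 0 0 0 0 0 0;0 0 0 0 0 0 0;0 0 0 -1.5 0 0 0;0 0 0 -2.5 0 0 0;0 0 0 -3 0 0 0;0 0 0 -3 0 0 0;0 0 0 -2 0 0 0")

```text
clock: 29.77
tcp_pos: [406.7, 45.9, 137.8]
eef_rot: [1.774, 2.592, 0.002]
ft_force: [-0.0, 0.2, -1.8]
width: 11.7
```

```bash
python3 - <<'E'
from h import *
to(597,-347,22,88)
E
```

```text
shift cm [-43.51   3.5   11.61] turn rz 0.4054 yaw 111.2 tcp [406.7  45.9 137.8] w 11.7 t 29.7667
```

>>> send_rows(plan="0 -3.108 0.25 0 0 0 0;0 -3.108 0.25 0 0 0 0;0 -3.108 0.25 0 0 0 0;0 -3.108 0.25 0 0 0 0;0 -3.108 0.25 0 0 0 0;0 -3.108 0.25 0 0 0 0;0 -3.108 0.25 0 0 0 0;0 -3.108 0.25 0 0 0 0")

```text
clock: 30.43
tcp_pos: [515.3, -180.5, 135.4]
eef_rot: [-1.775, -2.592, 0.0]
ft_force: [0.1, 0.1, -1.6]
width: 11.7
```

>>> send_rows(plan="0 -3.108 0.25 0 0 0 0;0 -3.108 0.25 0 0 0 0;0 -3.108 0.25 0 0 0 0;0 -3.108 0.25 0 0 0 0;0 -3.108 0.25 0 0 0 0;0 -3.108 0.25 0 0 0 0;0 0 0 0 0 0 0.1014;0 0 0 0 0 0 0.1014")

```text
clock: 31.1
tcp_pos: [596.1, -349.1, 134.5]
eef_rot: [-2.035, -2.392, -0.0]
ft_force: [0.4, 0.5, -2.7]
width: 11.5
```

>>> send_rows(plan="0 0 0 0 0 0 0.1014;0 0 0 0 0 0 0.1014;0 0 0 1 0 0 0;0 0 0 1 0 0 0;0 0 0 1 0 0 0;0 0 0 1 0 0 0;0 0 0 0 0 0 0;0 0 0 0 0 0 0")

```text
clock: 31.77
tcp_pos: [596.0, -347.2, 94.4]
eef_rot: [-2.258, -2.182, 0.0]
ft_force: [-0.2, 0.8, -1.1]
width: 11.3
```

```bash
python3 - <<'E'
from h import *
to(597,-347,23,88)
save('w6',np.clip(capture('wrist').astype(float)*1.5,0,255).astype(np.uint8))
E
```

```text
shift cm [0.01 0.11 7.14] turn rz 0.0004 yaw 88.0 tcp [ 596.  -347.2   94.4] w 11.3 t 31.7667
```

View pics/w6.png

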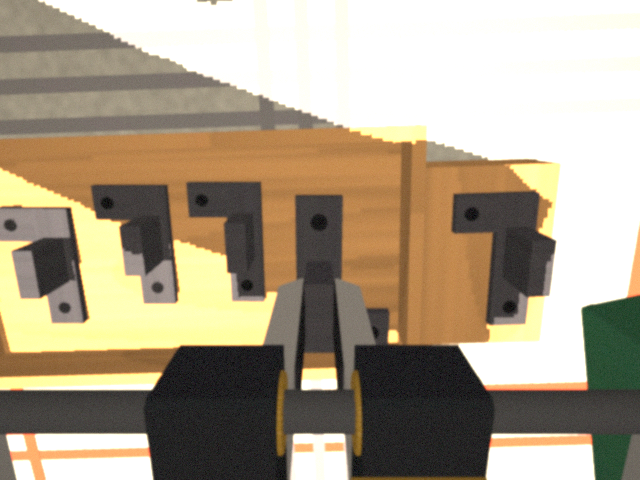

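>>> send_rows(plan="0 0 0 1.8 0 0 0;0 0 0 1.8 0 0 0;0 0 0 1.5 0 0 0;0 0 0 1.2 0 0 0;0 0 0 0.8 0 0 0;0 0 0 0 0 0 0;0.33 0 0 0 0 0 0;0.33 0 0 0 0 0 0")

```text
clock: 32.48
tcp_pos: [596.9, -347.5, 24.9]
eef_rot: [2.26, 2.181, 0.0]
ft_force: [0.0, -0.6, 0.2]
width: 21.8
```

>>> send_rows(plan="0.33 0 0 0 0 0 0;0.33 0 0 0 0 0 0;0.33 0 0 0 0 0 0;0.33 0 0 -1 0 0 0;0.33 0 0 -2 0 0 0;0.33 0 0 -3 0 0 0;0.33 0 0 -3 0 0 0;0.33 0 0 -3 0 0 0")

```text
clock: 33.15
tcp_pos: [596.4, -347.2, 146.6]
eef_rot: [2.26, 2.182, 0.0]
ft_force: [0.4, 0.0, 0.1]
width: 31.3
```

```bash
python3 - <<'E'
from h import *
a=capture('top'); b=capture('scene')
o=np.vstack([cv2.resize(a[170:370,110:540],(774,360)),cv2.resize(b[165:330,90:510],(774,240))[:240]])
save('t5',np.clip(o.astype(float)*1.7,0,255).astype(np.uint8)); save('t5full',a); save('s5full',b)
to(660,176,130,88)
E
```

```text
shift cm [52.63  4.25  1.92] turn rz -0.0005 yaw 88.0 tcp [ 598.8 -348.4  150.7] w 30.9 t 33.25
```

View pics/t5.png

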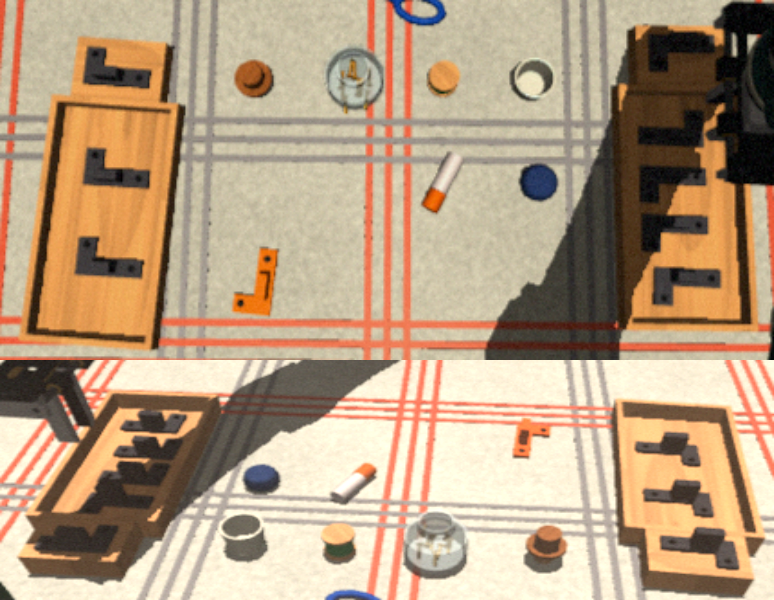

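```bash
python3 - <<'E'
from h import *
a=cv2.imread('pics/t5full.png'); s=cv2.imread('pics/s5full.png')
def brown(im,roi):
    g=cv2.cvtColor(im,cv2.COLOR_BGR2HSV); m=((g[...,0]<14)&(g[...,1]>120)&(g[...,2]>25)).astype(np.uint8)
    x0,y0,x1,y1=roi; k=np.zeros_like(m); k[y0:y1,x0:x1]=m[y0:y1,x0:x1]; v,u=np.where(k); c=cv2.findContours(k,0,1)[0]; c=max(c,key=cv2.contourArea); return k.sum(),u.mean(),v.mean(),cv2.minEnclosingCircle(c),cv2.boundingRect(c)
ct,cs=camera_model('top'),camera_model('scene')
b=brown(a,(232,195,270,232)); print(b,'flange',ray(ct,*b[3][0],31))
d=brown(s,(365,268,410,315)); print(d)
for x,y in((656,174),(660,175),(664,177)):
  print((x,y),[proj(c,(x,y,z)).round(1).tolist() for c in(ct,cs) for z in(29,58)])
# jar circle in top: body shoulder
g=cv2.cvtColor(a,cv2.COLOR_BGR2GRAY)[185:245,275:340]; g=cv2.resize(g,None,fx=4,fy=4,interpolation=cv2.INTER_CUBIC)
c=cv2.HoughCircles(g,cv2.HOUGH_GRADIENT,1,20,param1=80,param2=25,minRadius=25,maxRadius=90); print(None if c is None else [(275+q[0]/4,185+q[1]/4,q[2]/4) for q in c[0]])
for z in (40,78): print(z,ray(ct,307,213,z))
E
```

```text
(np.uint64(284), np.float64(250.6161971830986), np.float64(213.11267605633802), ((250.3947296142578, 212.9736785888672), 10.394875526428223), (240, 204, 21, 20)) flange [661.33123402 179.10530284  31.        ]
(np.uint64(244), np.float64(386.64344262295083), np.float64(289.405737704918), ((386.5, 289.9705810546875), 11.251928329467773), (376, 279, 21, 22))
(656, 174) [[252.7, 215.5], [250.9, 212.7], [384.4, 289.6], [386.0, 280.8]]
(660, 175) [[252.3, 213.8], [250.5, 210.9], [385.0, 291.2], [386.6, 282.4]]
(664, 177) [[251.5, 212.0], [249.7, 209.1], [386.0, 292.7], [387.7, 284.0]]
[(np.float32(307.125), np.float32(215.125), np.float32(15.8)), (np.float32(305.875), np.float32(210.125), np.float32(13.625)), (np.float32(312.625), np.float32(214.625), np.float32(10.35))]
40 [660.58771214  52.48458511  40.        ]
78 [652.04515378  51.23417267  78.        ]
```

>>> send_rows(plan="0.6 3.289 0.266 0 0 0 0;0.6 3.289 0.266 0 0 0 0;0.6 3.289 0.266 0 0 0 0;0.6 3.289 0.266 0 0 0 0;0.6 3.289 0.266 0 0 0 0;0.6 3.289 0.266 0 0 0 0;0.6 3.289 0.266 0 0 0 0;0.6 3.289 0.266 0 0 0 0")

```text
clock: 33.92
tcp_pos: [626.9, -83.6, 144.8]
eef_rot: [2.26, 2.182, 0.0]
ft_force: [1.0, -0.2, -0.1]
width: 56.2
```

>>> send_rows(plan="0.6 3.289 0.266 0 0 0 0;0.6 3.289 0.266 0 0 0 0;0.6 3.289 0.266 0 0 0 0;0.6 3.289 0.266 0 0 0 0;0.6 3.289 0.266 0 0 0 0;0.6 3.289 0.266 0 0 0 0;0.6 0 0 0 0 0 0;0.6 0 0 0 0 0 0")

```text
clock: 34.58
tcp_pos: [649.7, 113.8, 144.6]
eef_rot: [-2.256, -2.185, -0.001]
ft_force: [-0.1, -0.4, 0.3]
width: 56.2
```

```bash
python3 - <<'E'
from h import *
to(660,176,45,88); cm=camera_model('wrist'); im=capture('wrist'); np.savez('w7',im=im); 
o=np.clip(im.astype(float)*1.3,0,255).astype(np.uint8)
for p in [(660,176,58),(660,176,29),(660,51,78)]: cv2.drawMarker(o,tuple(proj(cm,p).astype(int).tolist()),(0,255,0),0,10)
save('w7',o); print(cm['xyz'],cm['orientation'])
E
```

```text
shift cm [6.24 0.84 9.96] turn rz 0.0029 yaw 88.2 tcp [649.7 113.8 144.6] w 56.2 t 34.5833
[651.256603   189.14950315 323.50743996] [-0.26547291  0.00315614 -0.0322207 ]
```

View pics/w7.png

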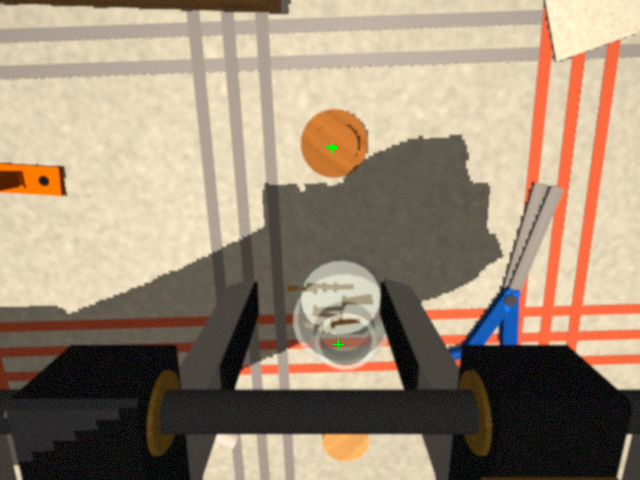

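```bash
python3 - <<'E'
from h import *
im=np.load('w7.npz')['im']; cm=camera_model('wrist')
g=cv2.cvtColor(im,cv2.COLOR_RGB2HSV); m=((g[...,0]<16)&(g[...,1]>120)&(g[...,2]>40)).astype(np.uint8); k=np.zeros_like(m);k[95:195,285:385]=m[95:195,285:385]
c=max(cv2.findContours(k,0,1)[0],key=cv2.contourArea); (u,v),r=cv2.minEnclosingCircle(c); e=cv2.fitEllipse(c)
print('flange',u,v,r,e,ray(cm,u,v,32).round(1),ray(cm,*e[0],32).round(1),'r mm',r*(cm['xyz'][2]-32)/cm['fx'])
s=im[255:380,280:400]; l=cv2.createCLAHE(3,(4,4)); o=np.stack([l.apply(s[...,i].copy()) for i in range(3)],2); o=cv2.resize(o,None,fx=4.6,fy=4.6,interpolation=cv2.INTER_CUBIC)
save('jar',o)
E
```

```text
flange 334.36468505859375 143.0486297607422 34.00407791137695 ((333.91009521484375, 142.9202880859375), (65.61556243896484, 66.92865753173828), 11.070544242858887) [662.2 175.9  32. ] [661.9 176.   32. ] r mm 23.800894693455714
```

View pics/jar.png

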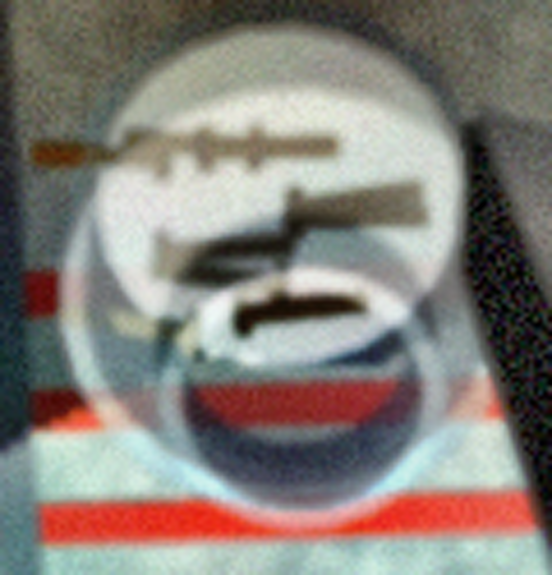

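```bash
python3 - <<'E'
from h import *
cm=camera_model('wrist'); cs=camera_model('scene'); ct=camera_model('top')
t=np.linspace(0,2*np.pi,73)
for x,y in((661,51),(665,48),(665,51),(665,54)):
    for c,n in((cm,'w'),(ct,'t'),(cs,'s')):
        P=np.array([proj(c,(x+21*np.cos(a),y+21*np.sin(a),78)) for a in t]); B=np.array([proj(c,(x+37*np.cos(a),y+37*np.sin(a),z)) for a in t for z in (0,55)])
        print((x,y),n,'neck',P.min(0).round(1),P.max(0).round(1),'body',B.min(0).round(1),B.max(0).round(1))
a=cv2.imread('pics/s5full.png')[258:320,300:355]; b=cv2.imread('pics/t5full.png')[190:240,280:335]
f=lambda s:cv2.resize(s,(385,350),interpolation=cv2.INTER_CUBIC)
cv2.imwrite('pics/jar2.png',np.clip(np.hstack([f(a),f(b)]).astype(float)*1.6,0,255).astype(np.uint8))
E
```

```text
(661, 51) w neck [307.8 312. ] [371.9 369.8] body [286.  252.6] [390.5 371.4]
(661, 51) t neck [297.4 199.4] [317.  218.5] body [290.5 194.9] [324.4 232.6]
(661, 51) s neck [315.6 265.2] [336.4 281. ] body [307.8 266.7] [343.8 310.7]
(665, 48) w neck [314.1 316.1] [378.1 373.6] body [291.8 256. ] [396.1 374.8]
(665, 48) t neck [298.8 197.6] [318.4 216.7] body [292.  193.1] [325.8 230.8]
(665, 48) s neck [314.  266.5] [334.8 282.5] body [306.2 268. ] [342.3 312.2]
(665, 51) w neck [313.9 311.8] [378.1 369.6] body [291.6 252.5] [396.2 371.2]
(665, 51) t neck [297.4 197.6] [317.  216.7] body [290.6 193.1] [324.4 230.8]
(665, 51) s neck [315.5 266.6] [336.3 282.6] body [307.7 268.1] [343.7 312.2]
(665, 54) w neck [313.7 307.5] [378.1 365.7] body [291.4 248.9] [396.3 367.6]
(665, 54) t neck [296.  197.5] [315.6 216.7] body [289.2 193.1] [323.1 230.8]
(665, 54) s neck [317.  266.7] [337.8 282.7] body [309.1 268.2] [345.2 312.3]
```

View pics/jar2.png

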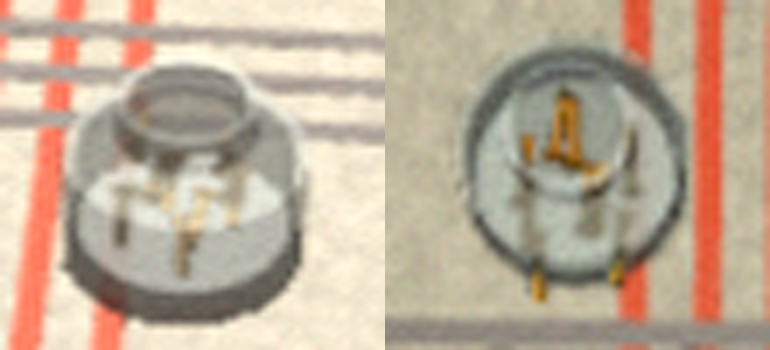

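>>> send_rows(plan="0.6 2.09 0.35 0 0 0 0;0.6 2.09 0.35 0 0 0 0;0.6 2.09 0.34 0 0 0 0;0.6 0 0 1 0 0 0;0.6 0 0 1 0 0 0;0.6 0 0 1 0 0 0;0.6 0 0 0 0 0 0;0.6 0 0 0 0 0 0")

```text
clock: 35.3
tcp_pos: [662.3, 172.2, 113.7]
eef_rot: [-2.262, -2.18, 0.002]
ft_force: [0.4, -0.1, 0.2]
width: 56.2
```

```bash
python3 - <<'E'
from h import *
to(662,176.3,36,88)
cm=camera_model('wrist'); im=capture('wrist'); g=cv2.cvtColor(im,cv2.COLOR_RGB2HSV); m=((g[...,0]<16)&(g[...,1]>120)&(g[...,2]>40)).astype(np.uint8); m[:, :150]=0; m[:,500:]=0;m[340:]=0
n,l,st,c=cv2.connectedComponentsWithStats(m)
print([(st[i],c[i]) for i in range(1,n) if st[i][4]>500]); print(proj(cm,(662,176.3,32)),proj(cm,(662,176.3,58)))
save('w8',np.clip(im.astype(float)*1.3,0,255).astype(np.uint8))
E
```

```text
shift cm [ 0.42 -0.04  7.77] turn rz -0.0021 yaw 87.9 tcp [662.3 172.2 113.7] w 56.2 t 35.3
[(array([  150,     0,   234,    97, 11545], dtype=int32), array([248.41030749,  38.12663491])), (array([ 283,  203,   70,   69, 3433], dtype=int32), array([317.81706962, 236.83629479]))]
[318.91772343 240.3724206 ] [318.93108777 252.05896096]
```

View pics/w8.png

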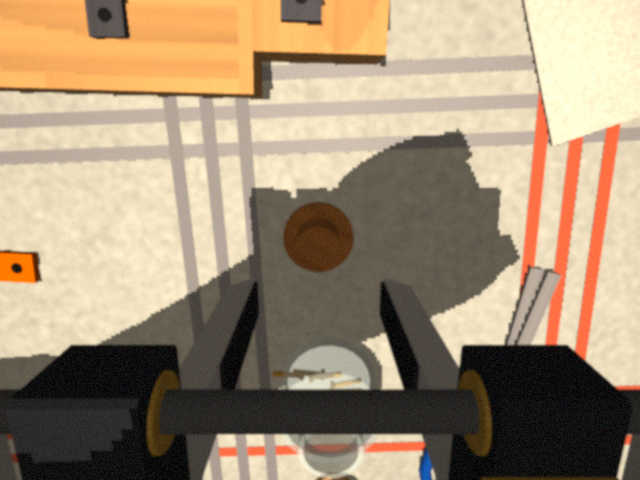

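>>> send_rows(plan="0.6 0.5 0 1.8 0 0 0;0.6 0 0 1.8 0 0 0;0.6 0 0 1.6 0 0 0;0.6 0 0 1.4 0 0 0;0.6 0 0 1.1 0 0 0;0.6 0 0 0 0 0 0;0.6 0 0 0 0 0 0;0.6 0 0 0 0 0 0")

```text
clock: 36.02
tcp_pos: [663.3, 179.0, 38.4]
eef_rot: [2.26, 2.181, 0.002]
ft_force: [0.2, 0.3, -0.2]
width: 56.4
```

>>> send_rows(plan="0 0 0 0 0 0 0;0 0 0 0 0 0 0;0 0 0 0 0 0 0;0 0 0 0 0 0 0;0 0 0 0 0 0 0;0 0 0 0 0 0 0;0 0 0 0 0 0 0;0 0 0 0 0 0 0", grip_force=40)

```text
clock: 36.68
tcp_pos: [662.9, 178.9, 37.6]
eef_rot: [2.26, 2.182, 0.0]
ft_force: [0.3, 0.5, 2.3]
width: 27.2
```

>>> send_rows(plan="0 0 0 -1 0 0 0;0 0 0 -2 0 0 0;0 0 0 -2.5 0 0 0;0 0 0 -2.5 0 0 0;0 0 0 -2 0 0 0;0 0 0 0 0 0 0;0 0 0 0 0 0 0;0 0 0 0 0 0 0")

```text
clock: 37.35
tcp_pos: [662.4, 178.6, 137.1]
eef_rot: [-2.26, -2.182, 0.001]
ft_force: [0.0, -0.3, -1.4]
width: 27.0
```

```bash
python3 - <<'E'
from h import *
to(664.5,52,130,88)
E
```

```text
shift cm [-12.64   0.65   0.71] turn rz -0.0005 yaw 88.0 tcp [662.4 178.6 137.1] w 27.0 t 37.35
```

>>> send_rows(plan="0 -2.1 0.11 0 0 0 0;0 -2.1 0.11 0 0 0 0;0 -2.1 0.11 0 0 0 0;0 -2.1 0.11 0 0 0 0;0 -2.1 0.11 0 0 0 0;0 -2.05 0.1 0 0 0 0;0 0 0 0 0 0 0;0 0 0 0 0 0 0")

```text
clock: 38.02
tcp_pos: [664.4, 51.8, 136.3]
eef_rot: [-2.262, -2.179, 0.002]
ft_force: [0.2, 0.7, -1.0]
width: 27.2
```

```bash
python3 - <<'E'
from h import *
to(664.5,53,90,88)
cm=camera_model('wrist'); im=capture('wrist'); tp=capture('top'); sc=capture('scene')
f=lambda s:cv2.resize(np.clip(s.astype(float)*1.7,0,255).astype(np.uint8),(400,300),interpolation=cv2.INTER_CUBIC)
t=np.linspace(0,2*np.pi,40); o=im.copy()
cv2.polylines(o,[np.array([proj(cm,(664.5+21*np.cos(a),52+21*np.sin(a),78)) for a in t]).astype(int)],True,(255,0,0),1)
save('w9',np.vstack([np.hstack([f(im[150:390,160:480]),f(o[150:390,160:480])]),np.hstack([f(tp[180:255,260:360]),f(sc[230:320,270:390])])]))
E
```

```text
shift cm [0.13 0.02 4.63] turn rz -0.0025 yaw 87.9 tcp [664.4  51.8 136.3] w 27.2 t 38.0167
```

View pics/w9.png

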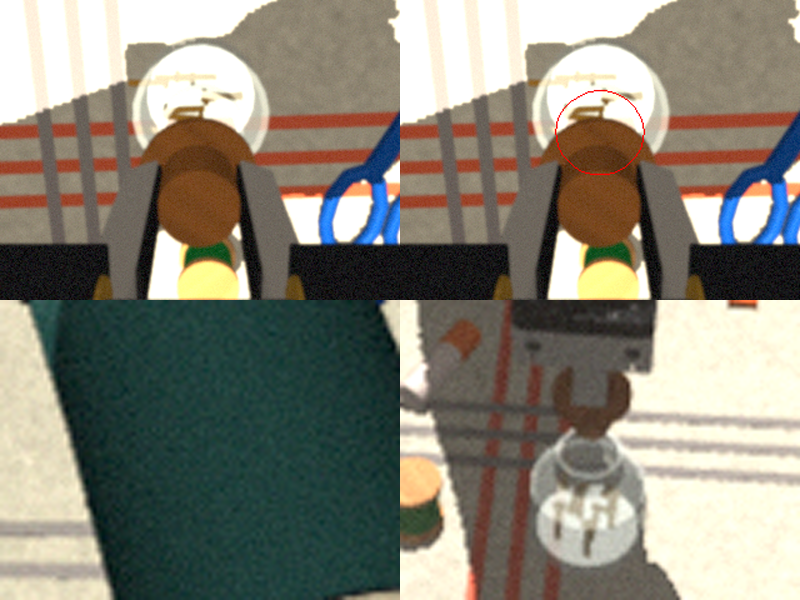

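>>> send_rows(plan="0 0 0 0.7 0 0 0;0 0 0 0.7 0 0 0;0 0 0 0.7 0 0 0;0 0 0 0.5 0 0 0;0 0 0 0.5 0 0 0;0 0 0 0 0 0 0;0 0 0 0 0 0 0;0 0 0 0 0 0 0")

```text
clock: 38.83
tcp_pos: [665.0, 53.2, 106.7]
eef_rot: [2.26, 2.182, 0.0]
ft_force: [-0.8, 0.4, -0.6]
width: 27.2
```

```bash
python3 - <<'E'
from h import *
o=get_obs(); print(o['tcp_pos'],o['ft_force'],o['torque'])
E
```

```text
[664.98483096  53.21053525 106.66855949] [-0.80588163  0.42229373 -0.55528853] [-0.03631946 -0.04364406  0.02348958]
```

>>> send_rows(plan="0 0 0 0.4 0 0 0;0 0 0 0.4 0 0 0;0 0 0 0.3 0 0 0;0 0 0 0.2 0 0 0;0 0 0 0.1 0 0 0;0 0 0 0.1 0 0 0;0 0 0 0 0 0 0;0 0 0 0 0 0 0")

```text
clock: 39.5
tcp_pos: [664.9, 53.2, 91.5]
eef_rot: [-2.26, -2.182, -0.0]
ft_force: [-0.1, -0.0, -0.3]
width: 27.1
```

>>> send_rows(plan="0 0 0 0.1 0 0 0;0 0 0 0 0 0 0;0 0 0 0.1 0 0 0;0 0 0 0 0 0 0;0 0 0 0 0 0 0;0 0 0 0 0 0 0;0 0 0 0 0 0 0;0 0 0 0 0 0 0")

```text
clock: 40.17
tcp_pos: [664.9, 53.2, 89.6]
eef_rot: [2.26, 2.182, 0.0]
ft_force: [-0.9, -0.3, 4.1]
width: 27.4
```

>>> send_rows(plan="0 0 0 0.1 0 0 0;0 0 0 0 0 0 0;0 0 0 0 0 0 0;0 0 0 0.1 0 0 0;0 0 0 0 0 0 0;0 0 0 0 0 0 0;0 0 0 0 0 0 0;0 0 0 0 0 0 0")

```text
clock: 40.83
tcp_pos: [665.4, 53.3, 89.3]
eef_rot: [2.26, 2.181, 0.002]
ft_force: [-7.9, -2.8, 24.8]
width: 27.2
```

Firm seat at TCP z 89.4, as predicted (89.8). Relax upward 2 mm, release and retreat.

>>> send_rows(plan="0 0 0 -0.2 0 0 0;0 0 0 0 0 0 0;0.5 0 0 0 0 0 0;0.5 0 0 0 0 0 0;0.5 0 0 0 0 0 0;0.5 0 0 0 0 0 0;0.5 0 0 0 0 0 0;0.5 0 0 0 0 0 0")

```text
clock: 41.5
tcp_pos: [664.8, 53.2, 89.3]
eef_rot: [-2.26, -2.182, 0.0]
ft_force: [0.5, 0.3, 0.4]
width: 47.0
```

>>> send_rows(plan="0.5 0 0 -1 0 0 0;0.5 0 0 -1.5 0 0 0;0.5 0 0 -2 0 0 0;0.5 0 0 -2 0 0 0;0.5 0 0 -2 0 0 0;0.5 0 0 -2 0 0 0;0.5 0 0 0 0 0 0;0.5 0 0 0 0 0 0")

```text
clock: 42.17
tcp_pos: [665.4, 53.3, 196.1]
eef_rot: [2.259, 2.181, 0.003]
ft_force: [-0.1, -0.5, -0.7]
width: 46.8
```

>>> send_rows(plan="0.5 -1 -2.8 0 0 0 0;0.5 -1 -2.8 0 0 0 0;0.5 -1 -2.8 0 0 0 0;0.5 -1 -2.8 0 0 0 0;0.5 -1 -2.8 0 0 0 0;0.5 -1 -2.8 0 0 0 0;0.5 -1 -2.8 0 0 0 0;0.5 0 0 0 0 0 0")

```text
clock: 42.83
tcp_pos: [462.1, -11.6, 193.8]
eef_rot: [-2.262, -2.179, 0.004]
ft_force: [0.7, -0.5, 0.8]
width: 46.8
```

```bash
python3 - <<'E'
from h import *
a=capture('top'); b=capture('scene')
zf=lambda c:39 if c[1]<225 else (8 if c[0]>440 or c[0]<220 else 0)
for q in brackets(a,camera_model('top'),zf=zf,roi=(120,225,530,365)): print(q['hand'],q['lug'],q['yaw'],q['size'])
f=lambda s,w,h:cv2.resize(s,(w,h),interpolation=cv2.INTER_CUBIC)
o=np.vstack([f(a[120:370,110:540],516,300),f(b[165:400,90:510],516,300)]); o=np.hstack([o,np.vstack([f(b[230:320,290:360],284,350),f(a[185:245,275:340],284,250)])])
save('t9',np.clip(o.astype(float)*1.7,0,255).astype(np.uint8))
o=get_obs();print(o['tcp_pos'],o['clock'])
E
```

```text
L [ 595.6 -347.5   29. ] -89.4 (80.0, 43.3)
R [537.3 352.4  29. ] 87.4 (80.1, 43.4)
L [ 547.7 -335.3   29. ] 88.4 (78.1, 44.8)
L [ 487.9 -335.1   29. ] 88.4 (77.5, 44.3)
R [427.9 355.7  29. ] 87.8 (79.6, 44.3)
L [ 423.3 -346.8   29. ] 87.9 (78.7, 43.9)
[465.92683376 -10.32209176 194.50253411] 42.9333
```

View pics/t9.png

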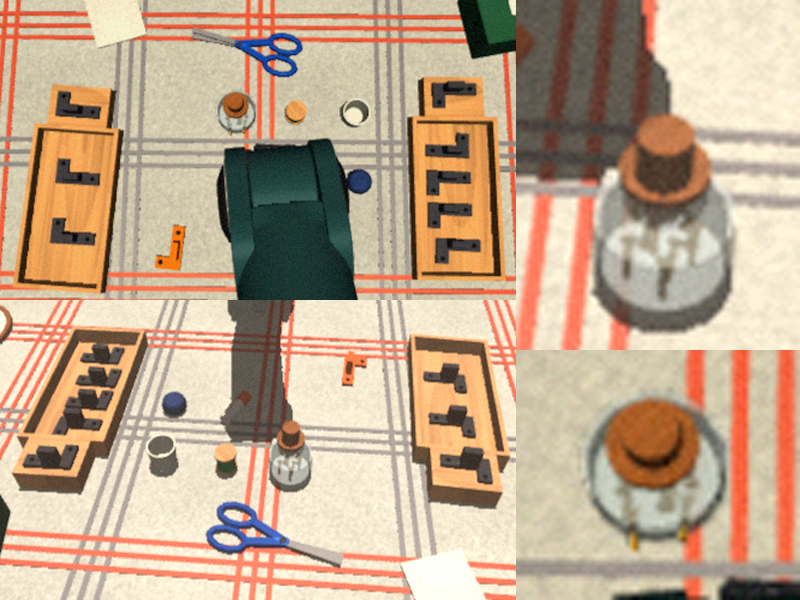

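```bash
python3 -c "
from bench import hand_in; print(hand_in())"
```

```text
the job is handed in; nothing more can be done
None
```

The job is handed in. All six brackets are in their matching trays and the jar is stoppered, at about 43 s on the robot's clock.

- **Brackets:** I moved three left-hand brackets into the y− tray, whose sample is left-hand. The left-hand bracket already there was in the right tray and stayed put. Two right-hand brackets went into the y+ tray. The last top-camera measurement found four left-hand brackets in y− and two right-hand in y+, and the pictures show each lug up, flat and inside the walls. I left the orange bracket alone.
- **Stopper:** I set it last. The flange met the rim at a TCP height of about 89.5 mm, where I had predicted 89.8 mm, and I pressed to about 25 N on the wrist. The final pictures show it level and seated.
- **Sewing things:** I touched none of them. In the final pictures the scissors, spool, cup and pincushion stand where they began, but the arm hid the glue stick, so it was last seen unmoved just before the stopper step.
- **Disagreements:** The cameras differed by up to about 3 mm on the stopper and up to about 10 mm on the jar's x position, so I went by the wrist camera. I noticed no bracket knocked aside during the run.

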